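Fit a keyed rotor into a centrifuge drive hub and hold it down

TASK

Make the small centrifuge ready for its rotor: turn the black clamp knob clockwise to swing the yellow transport latch well clear of the hub (about 80 degrees, close to its stop). Then lift the teal rotor off its white stand by its black handle, put its shaft into the steel hub, turn it until the key finds the slot, and push it fully home against the spring so that the rotor sits flush on the hub. Finish while still gripping the rotor and pressing it down (it springs up if let go), and leave the other things on the bench where they are.

Things in the scene. Friction and masses are not known exactly. Their poses are not given: they have to be found in the camera images.
- drive_unit: Low bench drive unit, white, teal deck 60 mm high, fixed. Origin on the table under the hub axis, z up; housing x -90..90, y -80..140 mm in its own frame. Dials on its -x face; latch pivot at its own y = +85 mm. Its steel hub is stiff (0.3 N m): a lightly pressed rotor does not turn it, so find the slot by looking, or press lightly (about 5 N) and turn the rotor until it drops.
- hub_mouth (a point): Centre of the hub's flat top, 105 mm above the table, axes as the drive unit (they do not turn with the hub). Hub 48 mm outer diameter; vertical bore 21.5 mm, 45 mm deep; one key slot 9.5 mm wide from the bore out through the rim, full depth, between two red marks. The slot points anywhere within 0.45 rad either side of the drive unit's own +x.
- ejector (a joint): Brass spring plunger in the bore, m: 0 = up, its top 28 mm below the hub mouth; grows as the shaft pushes it down; 0.008 with the rotor fully home. Spring 6.4 N at 0, 9.6 N at 0.008, more than the rotor's weight, so the rotor stays home only while pushed.
- latch (a joint): Transport latch with its clamp knob, rad: 0 = yellow arm across the hub bore, grows as the knob is turned clockwise seen from above, stop at 1.5; starts 0 to 0.12; friction 0.08 N m, stays where left. It counts as clear above 1.2.
- latch_grip (a point): On the latch axis, 140 mm above the table, in the knob's black grip bar: 44 mm long (own x, along the yellow arm away from the pivot), 13 mm thick (own y), top 7 mm above and foot (42 mm disc) 20 mm below this point. Yellow arm 22 mm wide, reaching 99 mm along own +x, 13 mm along -x, top 26 mm below this point. Turns with the latch.
- rotor: Teal disc, 8 dark holes, 0.28-0.46 kg. Origin: centre of its flat underside, z up. Disc 76 mm diameter, z 0..20. Black handle bar 44 mm long (own x), 14 thick (own y), z 20..54. Shaft 20 mm diameter, z -36..0, tapered to 11 over the last 9. Brass key at own +x, 7 wide, out to 15 from the axis, z -20..0: 16 mm of plain shaft enter first. Red stripe above the key. Home: underside on the hub's top.
- rotor_stand: White ring fixed to the table, 64 mm outer and 37 mm inner diameter, 45 mm high, in which the rotor hangs by its disc. Origin at the centre of its underside.
- specimen_cup: Bystander: clear cup with red lid, 60 mm diameter, 70 mm high; origin under its centre.
- pipette: Bystander: white and blue pipette lying down, about 230 mm long (own x -111..115), 50 mm wide, 24 mm high; origin on the table.
- tube_rack: Bystander: blue rack with capped tubes, 60 x 200 mm, 84 mm high; origin under its centre.
- slide_box: Bystander: green box 100 x 160 x 35 mm; origin under its centre.
- reagent_bottle: Bystander: amber bottle, 64 mm diameter, 130 mm high; origin under its centre.
- petri_stack: Bystander: stack of three dishes, 90 mm diameter, 42 mm high; origin under its centre.

How it is judged:
By the outcome, as a careful person would: the job done as asked, in the order asked, and still so for the second after the job is handed in, while the arm keeps its last pose, push and grip.
It also fails if it takes over 58 s, if anything falls off the work surface, if the arm or the gripper's body presses on something with over 40 N, if the wrist force passes 120 N, or if a joint passes its speed limit or range.

ROBOT

A 6-joint arm with a two-finger parallel gripper is mounted at the origin on the work surface. World frame = base frame: x ahead of the robot, y to its left, z up, the work surface at z = 0. Lengths are in mm, angles in rad, forces in N, time in s.
With the tool pointing down it reaches from about 350 to 975 mm from the base axis. Payload 7.1 kg.
Tool frame: the origin (TCP) lies midway between the tips of the shut fingers; the grasp point (between the pads) lies 19 mm behind it (ctrl.hold_point_z is the distance from the TCP to the grasp point, in mm); x points along the fingers, y is the direction in which the jaws open and shut, and the axes are right-handed (so a half turn about x gives the same grasp; the last joint's range is limited). The gripper opens to 88 mm and grips with 3 to 60 N. Pads are 20 mm wide; open, the fingers measure 115 mm over their backs; the gripper's body (75 mm by 178 mm) begins 61 mm behind the grasp point.
Start: joints at [-1.364, 0.423, 1.63, -0, 1.089, -0.019], TCP at [139.948, -609.113, 222.675] pointing down, gripper open.
Joint ranges: [-3, 3], [-0.9, 2.11], [0.09, 2.58], [-1.31, 4.45], [0.11, 2.69], [-2.54, 2.54]. Speed limits (rad/s): [2.39, 2.39, 3.01, 3.14, 3.14, 3.14].

INTERFACE

Orientations are given as a rotation vector (axis times angle).
In Python, from workcell import ctrl, get_image, calibration gives the robot as it stands.
- The arm moves only by the tool move_arm, never from a script. Its argument "rows" is a list of rows, each a list of 5 numbers: the shift along the world's x, y, z in mm, then the turn about the world's z in rad, then the closure, from -1 (fully open) to 1 (shut). In form: [[tx, ty, tz, roll, jaw], ...]. A call has 1 to 12 rows; each row is the pose to reach, as a shift and turn from the pose measured when the call began; what a row does not reach only later rows make up. A row lasts 1/8 s, in which the tool goes at most 62.5 mm and 10.7 degrees, less where a joint would pass 70% of its speed; a pose out of reach is approached as far as the arm can. A call with a gripper value outside its range is refused whole. The fingers move at their own pace and stop on an object; the grip force is fixed at half the most. Time passes only in rows, so rows that repeat a pose let the fingers close. It gives the time, the measured TCP pose, the force and the opening at its end, in the units of the state.
- ctrl.get_obs(): the state, without advancing time (a new reading comes with each control period).
- get_image(name): name is "scene" or "top" or "wrist"; returns the picture (420x560x3 uint8, blue, green, red); there is no depth.
- calibration(name): a dict with "fx", "fy", "cx", "cy" (pixels), "view" (4x4, takes a point from world to camera coordinates); the wrist camera has in their place "T_tool_cam" (4x4, takes a point from camera to tool coordinates, whose origin is the TCP and whose axes are the tool frame's). Camera axes: x right, y up, looking along -z (the intrinsics and any distortion apply to the point x, -y, -z); pixel columns grow to the right and rows downward; lengths in mm; the calibration is good to about 2 mm. A picture is of the moment at which its call begins: read the wrist's pose just before it. calibration takes no time and is no camera call.
- ctrl.close_job(): hands the job in, once; it reports no verdict.
The state is a dict: "t": time; "qpos": joint angles; "qvel": joint speeds; "joint_torque": joint torques, N m; "ee_pos": TCP position; "orientation": TCP orientation; "ft_force": force on the tool from outside, world axes, zero at the start; "moment": the same for the moment, N m; "width": finger opening in mm.
Only numpy, scipy, OpenCV 4.12 (cv2) and the standard library are available. Lean on these libraries where they do the work, as an engineer would, in place of code of your own. Each camera call takes 0.05 s, during which the arm holds its last target.

## Working session

There is one attempt and no reset: what is moved stays moved. The work goes in short steps, Python scripts to look and compute and a tool call to move; the robot and the scene stay as the last step left them, time stands still between calls to the robot, and variables do not carry over. Pictures are saved under pics/ and viewed, and the job is handed in when it is done.

Besides the shell and the picture viewer there is one more tool, called as name(argument=value, ...), one argument or row to a line, values as JSON. move_arm: Moves the arm, as the interface text tells. Its arguments: {"type":"object","properties":{"rows":{"type":"array"}},"required":["rows"]}

```bash
ls; mkdir -p pics; python3 - <<'E'
from workcell import ctrl,get_image,calibration
import cv2
o=ctrl.get_obs();print(o)
for n in ("scene","top","wrist"):
    cv2.imwrite(f"pics/{n}0.png",get_image(n)); print(n,calibration(n))
print(ctrl.hold_point_z)
E
```

```text
pics
{'t': 0.0, 'qpos': array([-1.36397319e+00,  4.23805963e-01,  1.63067339e+00, -4.47784889e-05,
        1.08861733e+00, -1.89978784e-02]), 'qvel': array([-3.76352583e-05, -2.23578396e-03,  8.23893101e-04,  4.01418523e-04,
       -4.12037846e-04,  7.01268720e-05]), 'joint_torque': array([ 3.47924888e-04, -5.44622397e+01, -2.73664606e+01,  6.44363277e-02,
        2.27534131e-02, -1.25709803e-04]), 'ee_pos': array([ 139.84263405, -608.58796988,  221.93000741]), 'orientation': array([ 2.10236041,  0.24001665, -2.1027424 ]), 'ft_force': array([-0.24882981,  0.62078571,  0.87087581]), 'moment': array([0.02243487, 0.04118666, 0.04842385]), 'width': 87.9004589105693}
scene {'fx': 490.52828807848624, 'fy': 490.52828807848624, 'cx': 281.4426824539193, 'cy': 210.88726812262794, 'view': array([[ 1.74459500e-01,  9.84612823e-01, -1.00732966e-02,
        -2.63192900e+01],
       [-5.43533347e-01,  1.04826748e-01,  8.32816219e-01,
         2.27614458e+02],
       [ 8.21057479e-01, -1.39817528e-01,  5.53457925e-01,
        -1.76512564e+03],
       [ 0.00000000e+00,  0.00000000e+00,  0.00000000e+0
[... 273 characters left out ...]
 1.60699270e-01,
        -5.82291527e+02],
       [-1.60572443e-01, -1.42379416e-02,  9.86921360e-01,
        -1.27498687e+03],
       [ 0.00000000e+00,  0.00000000e+00,  0.00000000e+00,
         1.00000000e+00]])}
wrist {'fx': 349.81462310441873, 'fy': 349.81462310441873, 'cx': 282.62917599465897, 'cy': 207.98322863732554, 'T_tool_cam': array([[ 3.65303181e-04,  2.97075806e-01, -9.54853828e-01,
        -1.63118785e+02],
       [ 9.99999929e-01, -1.63235533e-05,  3.77496337e-04,
         2.93289378e-01],
       [ 9.65584212e-05, -9.54853897e-01, -2.97075791e-01,
        -8.19475137e+01],
       [ 0.00000000e+00,  0.00000000e+00,  0.00000000e+00,
         1.00000000e+00]])}
18.700000000000003
```

View pics/scene0.png

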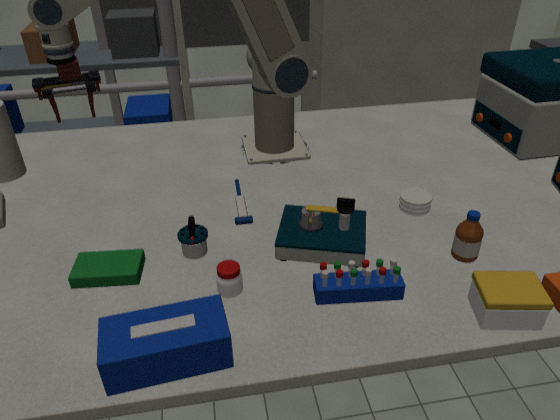

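View pics/top0.png

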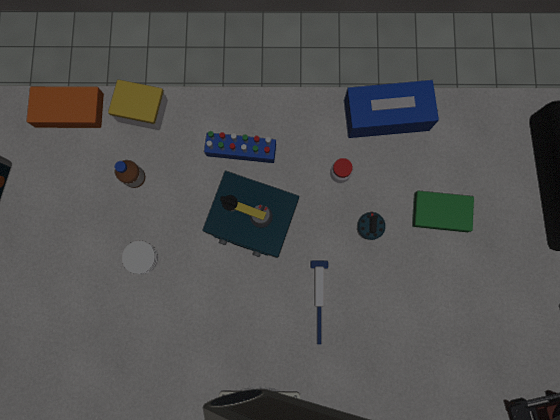

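View pics/wrist0.png

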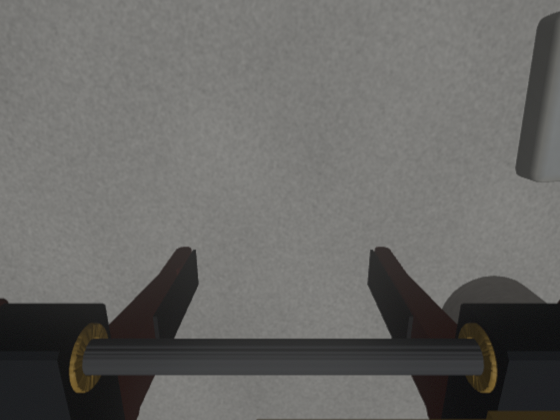

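```bash
cat > h.py <<'E'
from workcell import ctrl,get_image,calibration
import cv2,numpy as np
from scipy.spatial.transform import Rotation as R
def cam(name,obs=None):
    c=calibration(name)
    if name!="wrist": return c,np.linalg.inv(c["view"])
    T=np.eye(4);T[:3,:3]=R.from_rotvec(obs["orientation"]).as_matrix();T[:3,3]=obs["ee_pos"]
    return c,T@c["T_tool_cam"]
def p2w(name,u,v,z,obs=None):
    c,M=cam(name,obs)
    d=M[:3,:3]@np.array([(u-c["cx"])/c["fx"],-(v-c["cy"])/c["fy"],-1])
    o=M[:3,3]; return o+d*(z-o[2])/d[2]
def w2p(name,P,obs=None):
    c,M=cam(name,obs); p=np.linalg.inv(M)@np.append(P,1)
    return np.array([c["cx"]+c["fx"]*p[0]/-p[2], c["cy"]-c["fy"]*p[1]/-p[2]])
def crop(src,dst,x0,y0,x1,y1,s):
    im=cv2.imread(src)[y0:y1,x0:x1]; cv2.imwrite(dst,np.clip(cv2.resize(im,None,fx=s,fy=s,interpolation=cv2.INTER_CUBIC).astype(float)*1.6,0,255))
E
python3 - <<'E'
from h import *
crop("pics/top0.png","pics/t_drive.png",190,160,310,270,6)
crop("pics/top0.png","pics/t_rot.png",340,190,410,250,8)
crop("pics/scene0.png","pics/s_drive.png",260,180,390,280,6)
E
```

```text
[ WARN:0@0.036] global loadsave.cpp:1063 imwrite_ Unsupported depth image for selected encoder is fallbacked to CV_8U.
```

View pics/t_drive.png

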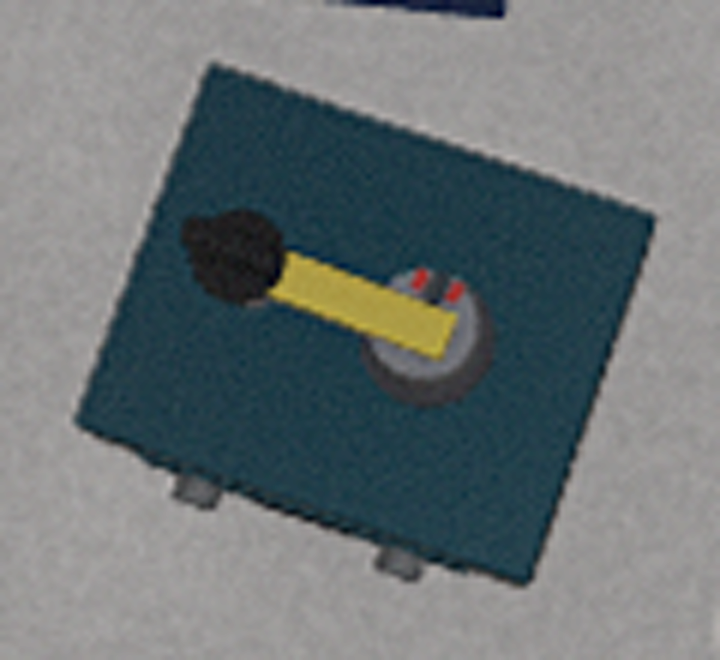

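View pics/t_rot.png

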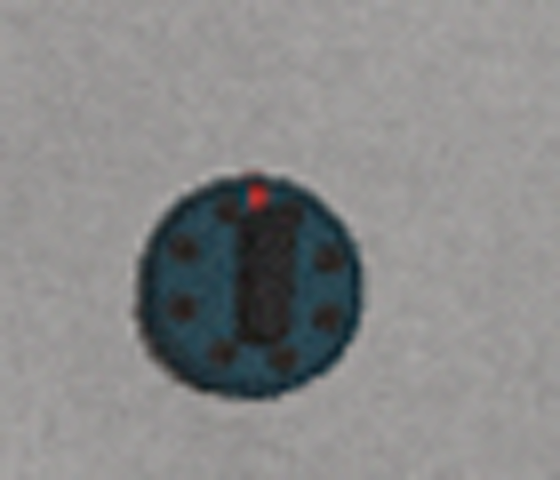

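View pics/s_drive.png

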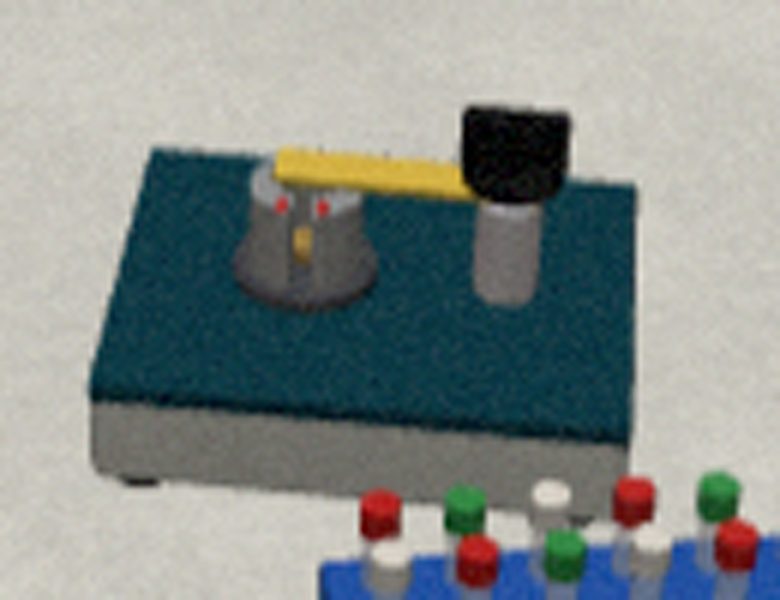

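```bash
python3 - <<'E'
from h import *
from scipy.optimize import least_squares
def px(c,o,s): return (np.array(c)+.5)/s-.5+np.array(o)
L=[(90,140),(90,-80),(-90,-80),(-90,140)]
T=[px(c,(190,160),6) for c in [(212,63),(655,216),(528,583),(78,425)]]
S=[px(c,(260,180),6) for c in [(630,440),(92,397),(155,150),(635,185)]]
def W(p,l,z):
    c,s=np.cos(p[2]),np.sin(p[2]); return np.array([p[0]+c*l[0]-s*l[1],p[1]+s*l[0]+c*l[1],z])
def f(p,use="ts"):
    r=[]
    for l,t,s in zip(L,T,S):
        if 't' in use:r+=list(w2p("top",W(p,l,60))-t)
        if 's' in use:r+=list(w2p("scene",W(p,l,60))-s)
    return np.array(r)
for use in ("t","s","ts"):
    q=least_squares(f,[600,0,0],args=(use,)); print(use,q.x.round(3),np.abs(q.fun).max())
p=q.x
m=[p2w("top",*px(c,(190,160),6),105) for c in [(420,280),(456,292)]]
ms=[p2w("scene",*px(c,(260,180),6),105) for c in [(282,206),(322,208)]]
for a in (m,ms):
    d=(a[0]+a[1])/2-W(p,(0,0),105); print(a,"slot ang",np.arctan2(d[1],d[0]),"rel",np.arctan2(d[1],d[0])-p[2])
print("latch axis",W(p,(0,85),140))
# arm end corners at z 114 top
e=[p2w("top",*px(c,(190,160),6),114) for c in [(459,315),(442,360)]]; e=(e[0]+e[1])/2
d=e-W(p,(0,85),114); print("arm end",e,np.hypot(*d[:2]),"ang",np.arctan2(d[1],d[0]))
# rotor
k=(340,190)
c=p2w("top",*px((251,287),k,8),65); print("rotor disc",c)
r=p2w("top",*px((257,196),k,8),65); d=r-c; print("stripe",r,np.arctan2(d[1],d[0]))
h=[p2w("top",*px(x,k,8),99) for x in [(268,211),(262,341)]]; print("handle",h)
E
```

```text
t [ 5.75725e+02  5.28000e-01 -3.26000e-01] 0.9267070513307942
s [ 5.82574e+02 -4.50000e-01 -3.24000e-01] 1.0674216528985312
ts [ 5.77799e+02  4.80000e-01 -3.25000e-01] 2.065038709221824
[array([595.62861215,   2.9105206 , 105.        ]), array([590.38949247, -13.03978421, 105.        ])] slot ang -0.34954359781697675 rel -0.02410680586075692
[array([590.92959508, -13.39721253, 105.        ]), array([595.50725139,   2.53004716, 105.        ])] slot ang -0.366192193303157 rel -0.04075540134693717
latch axis [604.97493829  81.01823259 140.        ]
arm end [568.65231479 -11.32711172 114.        ] 99.23202907004375 ang -1.9455435374520373
rotor disc [ 552.60802938 -296.93535129   65.        ]
stripe [ 583.79092593 -299.60118686   65.        ] -0.08528294959269628
handle [array([ 573.16638909, -296.94411646,   99.        ]), array([ 529.9314155 , -294.06768711,   99.        ])]
```

```bash
python3 - <<'E'
from h import *
o=ctrl.get_obs();M=R.from_rotvec(o["orientation"]).as_matrix();print(M.round(3),np.arctan2(M[1,1],M[0,1]))
E
```

```text
[[-0.     0.224 -0.975]
 [ 0.001 -0.975 -0.224]
 [-1.    -0.001  0.   ]] -1.3449946613624475
```

move_arm(
  rows=[
    [30,52,10,0,-1],
    [60,105,20,0,-1],
    [90,157,30,0,-1],
    [120,210,40,0,-1],
    [150,262,40,0,-1],
    [180,315,40,0,-1],
    [210,367,40,0,-1],
    [240,420,40,0,-1],
    [270,472,40,0,-1],
    [300,525,40,0,-1],
    [330,577,40,0,-1],
    [360,630,40,0,-1],
  ],
)

```text
t: 1.65
ee_pos: [500.5, 23.2, 262.1]
orientation: [2.102, 0.24, -2.102]
ft_force: [0.5, -0.5, 0.8]
width: 87.6
```

```bash
python3 - <<'E'
from h import *
o=ctrl.get_obs();print(o["ee_pos"],o["orientation"],o["qvel"].round(2))
cv2.imwrite("pics/w1.png",np.clip(get_image("wrist")*1.5,0,255).astype(np.uint8))
import pickle;pickle.dump(o,open("o1.pkl","wb"))
for P in [(578,0,105),(605,81,147),(593,-5,105)]: print(P,w2p("wrist",np.array(P),o))
E
```

```text
[500.5222271   23.23599659 262.11186115] [ 2.10227384  0.23967193 -2.10208216] [ 0.88  0.38 -0.48 -0.    0.09  0.88]
(578, 0, 105) [327.86810401 112.98848844]
(605, 81, 147) [237.59251457  52.22138561]
(593, -5, 105) [337.90156882  96.96727841]
```

View pics/w1.png

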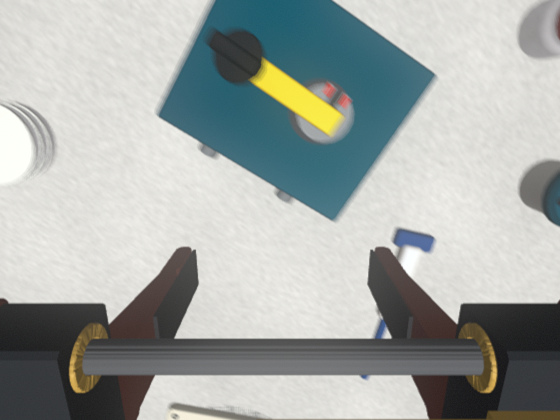

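move_arm(
  rows=[
    [40,0,0,0,-1],
    [40,0,0,0,-1],
    [40,0,0,0,-1],
  ],
)

```text
t: 2.08
ee_pos: [542.8, 28.1, 261.8]
orientation: [2.104, 0.245, -2.101]
ft_force: [-0.4, -0.7, -0.0]
width: 87.5
```

```bash
python3 - <<'E'
from h import *
o=ctrl.get_obs();print(o["ee_pos"],o["orientation"],o["qvel"].round(2))
cv2.imwrite("pics/w2.png",np.clip(get_image("wrist")*1.5,0,255).astype(np.uint8))
import pickle;pickle.dump(o,open("o2.pkl","wb"))
for P in [(578,0,105),(605,81,147),(593,-5,105)]: print(P,w2p("wrist",np.array(P),o))
im=cv2.imread("pics/w2.png")[20:260,170:470];cv2.imwrite("pics/w2c.png",cv2.resize(im,None,fx=2.5,fy=2.5,interpolation=cv2.INTER_CUBIC))
E
```

```text
[542.84701364  28.08302859 261.80933175] [ 2.10401321  0.24462618 -2.10061443] [-0.01 -0.02  0.01  0.   -0.    0.  ]
(578, 0, 105) [321.44513477 161.08890099]
(605, 81, 147) [234.05783798 112.35393141]
(593, -5, 105) [331.03433771 146.3164777 ]
```

View pics/w2c.png

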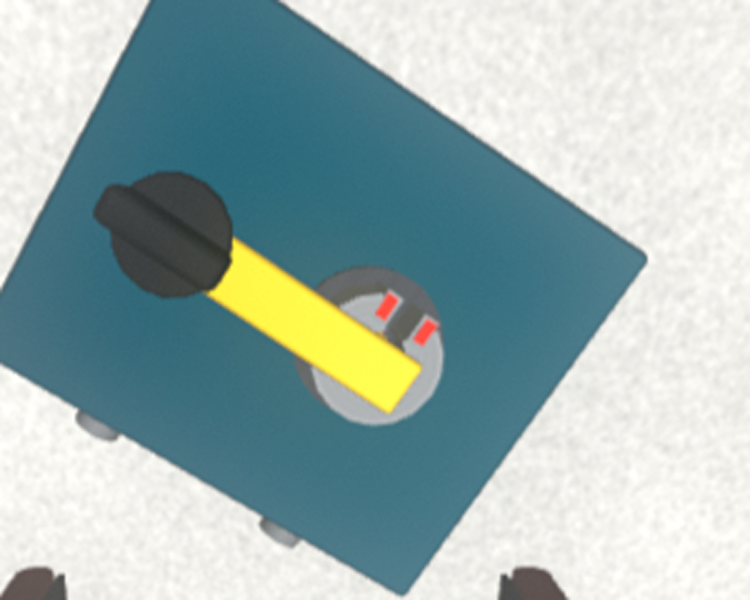

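```bash
cat >> h.py <<'E'
def px(c,o,s): return (np.array(c)+.5)/s-.5+np.array(o)
E
python3 - <<'E'
from h import *
import pickle;o=pickle.load(open("o2.pkl","rb"))
f=lambda c,z:p2w("wrist",*px(c,(170,20),2.5),z,o)
hub=f((376.5,358),105);print("hub",hub)
a,b=f((387,305),105),f((426,332),105);m=(a+b)/2
print("marks",a,b,"dir",np.arctan2(*(m-hub)[1::-1]),"perp",np.arctan2(-(a-b)[0],(a-b)[1]))
for z in(120,125,130):print("foot",z,f((171.5,234.5),z))
for c in [(118,184),(95,212),(228,250),(210,292),(163,235)]:print("bar",f(c,147))
e=(f((420,368),114)+f((388,413),114))/2;print("armend",e)
for c in [(647,256),(402,595)]: print("corner",f(c,60))
def W(p,l): 
    c,s=np.cos(p[2]),np.sin(p[2]); return [p[0]+c*l[0]-s*l[1],p[1]+s*l[0]+c*l[1]]
for th in(-.325,): 
  print("predict latch from hub",W((hub[0],hub[1],th),(0,85)),"corners",W((hub[0],hub[1],th),(90,-80)),W((hub[0],hub[1],th),(-90,-80)))
E
```

```text
hub [576.1412518    0.59436329 105.        ]
marks [595.66112943   1.85379842 105.        ] [589.4684682  -14.54038821 105.        ] dir -0.39968454838056283 perp -0.36116648751251773
foot 120 [603.18803193  80.76938356 120.        ]
foot 125 [603.50533684  80.19454636 125.        ]
foot 130 [603.82264174  79.61970916 130.        ]
bar [615.73848643  96.22900653 147.        ]
bar [606.13872827 101.6758434  147.        ]
bar [604.3044544   59.78437632 147.        ]
bar [590.53658216  62.61920505 147.        ]
bar [604.16459484  80.18354002 147.        ]
armend [568.18142726 -10.83993063 114.        ]
corner [ 634.71740031 -101.8421962    60.        ]
corner [466.90086052 -45.074764    60.        ]
predict latch from hub [np.float64(603.28249860261), np.float64(81.14467503889261)] corners [np.float64(635.8851143135382), np.float64(-103.95548554668207)] [np.float64(465.30798355887146), np.float64(-46.479904092421904)]
```

move_arm(
  rows=[
    [20,17,0,0.18,-1],
    [40,35,-20,0.36,-1],
    [60.5,52.8,-40,0.54,-1],
    [60.5,52.8,-50,0.72,-1],
    [60.5,52.8,-60,0.9,-1],
    [60.5,52.8,-70,0.975,-1],
    [60.5,52.8,-70,0.975,-1],
    [60.5,52.8,-70,0.975,-1],
  ],
)

```text
t: 3.12
ee_pos: [603.0, 80.3, 192.6]
orientation: [1.478, 1.015, -1.477]
ft_force: [-0.1, -0.1, -0.3]
width: 88.0
```

```bash
cat >> h.py <<'E'
def yaw(o):
    M=R.from_rotvec(o["orientation"]).as_matrix(); return np.arctan2(M[1,1],M[0,1])
E
python3 - <<'E'
from h import *
o=ctrl.get_obs();print(o["ee_pos"],yaw(o),o["qpos"].round(2),o["qvel"].round(2))
E
```

```text
[602.97119392  80.34736173 192.55996216] -0.37024020294009946 [0.11 0.43 1.69 0.   1.02 0.48] [ 0.    0.   -0.01  0.   -0.   -0.01]
```

move_arm(
  rows=[
    [0.3,0.5,-25,0.005,-1],
    [0.3,0.5,-50,0.005,-1],
    [0.3,0.5,-66,0.005,-1],
    [0.3,0.5,-66,0.005,-1],
    [0.3,0.5,-66,0.005,0.5],
    [0.3,0.5,-66,0.005,1],
    [0.3,0.5,-66,0.005,1],
    [0.3,0.5,-66,0.005,1],
    [0.3,0.5,-66,0.005,1],
  ],
)

```text
t: 4.25
ee_pos: [603.3, 80.9, 126.7]
orientation: [1.474, 1.018, -1.474]
ft_force: [1.2, 0.4, -1.4]
width: 41.2
```

move_arm(
  rows=[
    [0,0,0,0,1],
    [0,0,0,0,1],
    [0,0,0,0,1],
    [0,0,0,0,1],
    [0,0,0,0,1],
    [0,0,0,0,1],
  ],
)

```text
t: 5.0
ee_pos: [602.7, 81.0, 126.6]
orientation: [1.474, 1.019, -1.474]
ft_force: [-4.5, 1.7, 3.9]
width: 12.8
```

move_arm(
  rows=[
    [0,0,0,-0.12,1],
    [0,0,0,-0.24,1],
    [0,0,0,-0.36,1],
    [0,0,0,-0.48,1],
    [0,0,0,-0.6,1],
    [0,0,0,-0.72,1],
    [0,0,0,-0.84,1],
    [0,0,0,-0.96,1],
    [0,0,0,-1.08,1],
    [0,0,0,-1.2,1],
    [0,0,0,-1.32,1],
    [0,0,0,-1.37,1],
  ],
)

```text
t: 6.5
ee_pos: [602.7, 81.0, 126.6]
orientation: [-2.136, 0.174, 2.13]
ft_force: [-3.2, 1.5, 2.6]
width: 12.8
```

```bash
python3 - <<'E'
from h import *
o=ctrl.get_obs();print(o["ee_pos"],yaw(o),o["ft_force"],o["moment"],o["qpos"].round(2))
E
```

```text
[602.74933218  81.02926519 126.63821117] -1.7374347523810125 [-3.24675001  1.47874008  2.59155598] [0.18583173 0.54313792 0.08139423] [0.11 0.52 1.73 0.   0.89 1.85]
```

move_arm(
  rows=[
    [0,0,0,0,-1],
    [0,0,0,0,-1],
    [0,0,0,0,-1],
    [0,0,0,0,-1],
    [0,0,30,0,-1],
    [0,0,70,0,-1],
    [-30,-30,100,0.1,-1],
    [-60,-60,110,0.2,-1],
    [-60,-80,120,0.2,-1],
    [-60,-80,120,0.2,-1],
    [-60,-80,120,0.2,-1],
    [-60,-80,120,0.2,-1],
  ],
)

```text
t: 8.0
ee_pos: [543.0, 1.7, 245.9]
orientation: [2.208, 0.042, -2.205]
ft_force: [0.0, 0.7, -0.5]
width: 87.9
```

```bash
python3 - <<'E'
from h import *
o=ctrl.get_obs();print(o["ee_pos"],yaw(o),o["qvel"].round(2))
cv2.imwrite("pics/w3.png",np.clip(get_image("wrist")*1.5,0,255).astype(np.uint8))
import pickle;pickle.dump(o,open("o3.pkl","wb"))
c=w2p("wrist",np.array([576,0.6,105]),o);print(c)
E
```

```text
[543.02211105   1.71491281 245.85712159] -1.537040076046569 [ 0.   -0.    0.01 -0.    0.   -0.  ]
[285.66682393 158.30798889]
```

View pics/w3.png

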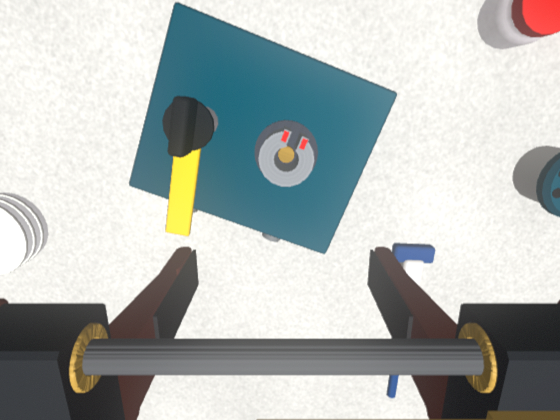

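Latch arm is swung clear, pointing to (178,230); hub at (286,157) with its slot up-right. Zooming for the slot angle.

```bash
python3 - <<'E'
from h import *
im=cv2.imread("pics/w3.png")[110:200,240:330];cv2.imwrite("pics/w3c.png",cv2.resize(im,None,fx=7,fy=7,interpolation=cv2.INTER_CUBIC))
E
```

```text
(no output)
```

View pics/w3c.png

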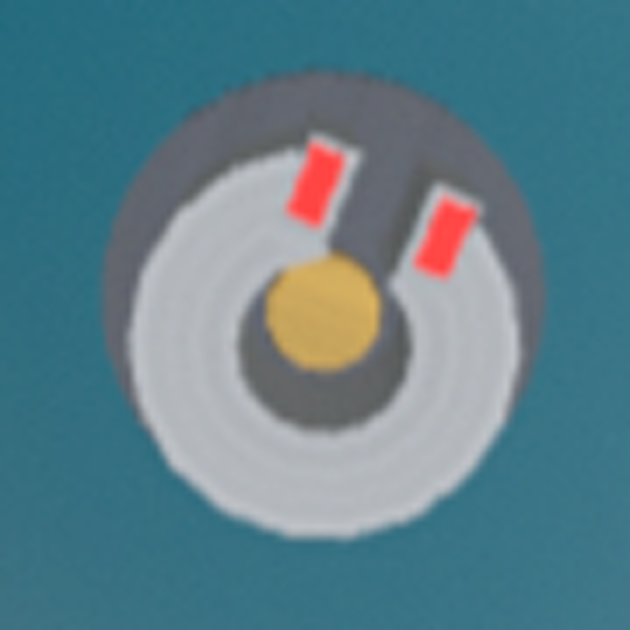

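```bash
python3 - <<'E'
from h import *
import pickle;o=pickle.load(open("o3.pkl","rb"))
f=lambda c,z:p2w("wrist",*px(c,(240,110),7),z,o)
hub=f((325,344),105);print("hub",hub)
a,b=f((317,183),105),f((447,238),105);m=(a+b)/2
print("dir",np.arctan2(*(m-hub)[1::-1]),"perp",np.arctan2(-(a-b)[0],(a-b)[1]))
e=p2w("wrist",178,234,114,o);d=e[:2]-[603.2,81];print("latch",-1.896-np.arctan2(d[1],d[0])+2*np.pi, e)
print(p2w("wrist",560,185,65,o))
E
```

```text
hub [5.75654975e+02 2.96803431e-01 1.05000000e+02]
dir -0.3677409248877985 perp -0.36014076439823206
latch 1.3938498492922795 [505.4254562   95.60292853 114.        ]
[ 552.17274064 -276.40104951   65.        ]
```

move_arm(
  rows=[
    [-3,-50,0,-0.02,-1],
    [-6,-100,0,-0.04,-1],
    [-9,-150,0,-0.06,-1],
    [-12,-200,0,-0.08,-1],
    [-15,-250,0,-0.1,-1],
    [-20,-299,0,-0.11,-1],
    [-20,-299,0,-0.11,-1],
    [-20,-299,0,-0.11,-1],
    [-20,-299,0,-0.11,-1],
  ],
)

```text
t: 9.18
ee_pos: [523.1, -295.9, 245.7]
orientation: [-2.182, 0.076, 2.18]
ft_force: [0.1, 0.1, 0.0]
width: 87.6
```

```bash
python3 - <<'E'
from h import *
o=ctrl.get_obs();print(o["ee_pos"],yaw(o),o["qvel"].round(2))
cv2.imwrite("pics/w4.png",np.clip(get_image("wrist")*1.8,0,255).astype(np.uint8))
import pickle;pickle.dump(o,open("o4.pkl","wb"))
c=w2p("wrist",np.array([552.6,-297,65]),o);print(c)
im=cv2.imread("pics/w4.png")[80:230,210:360];cv2.imwrite("pics/w4c.png",cv2.resize(im,None,fx=4,fy=4,interpolation=cv2.INTER_CUBIC))
E
```

```text
[ 523.13127936 -295.87325492  245.65330646] -1.6453216910458501 [ 0. -0. -0. -0.  0. -0.]
[282.25230309 155.22346849]
```

View pics/w4c.png

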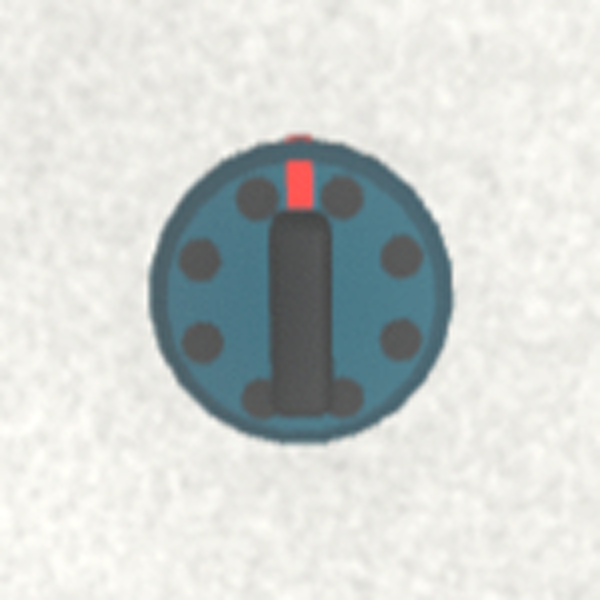

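```bash
python3 - <<'E'
from h import *
import pickle;o=pickle.load(open("o4.pkl","rb"))
f=lambda c,z:p2w("wrist",*px(c,(210,80),4),z,o)
c=f((301,291.5),62);c2=f((301,291.5),65);s=f((300,185),65);print(c,c2,s,np.arctan2(*(s-c)[1::-1]))
a,b=f((300,211),99),f((300,416),99);print("handle",(a+b)/2,np.linalg.norm(a-b),np.arctan2(*(a-b)[1::-1]))
h=[f(x,65) for x in [(258,199),(343,198),(401,256),(400,340),(345,397),(261,398),(203,342),(200,259)]]
print(np.mean(h,0),[np.linalg.norm(x-np.mean(h,0)).round(1) for x in h])
E
```

```text
[ 554.64119389 -299.73693816   62.        ] [ 555.07473004 -299.7655496    65.        ] [ 580.51265336 -301.37814243   65.        ] -0.06335197433313179
handle [ 554.64758742 -299.47809278   99.        ] 45.65032322027477 -0.07292880539999375
[ 553.02473694 -299.70329058   65.        ] [np.float64(26.4), np.float64(26.4), np.float64(26.5), np.float64(26.4), np.float64(26.7), np.float64(26.6), np.float64(26.5), np.float64(26.6)]
```

move_arm(
  rows=[
    [15,-2,-30,0.006,-1],
    [30.4,-3.7,-60,0.006,-1],
    [30.4,-3.7,-105,0.006,-1],
    [30.4,-3.7,-140,0.006,-1],
    [30.4,-3.7,-165,0.006,-1],
    [30.4,-3.7,-176.5,0.006,-1],
    [30.4,-3.7,-176.5,0.006,-1],
    [30.4,-3.7,-176.5,0.006,1],
    [30.4,-3.7,-176.5,0.006,1],
    [30.4,-3.7,-176.5,0.006,1],
    [30.4,-3.7,-176.5,0.006,1],
    [30.4,-3.7,-176.5,0.006,1],
  ],
)

```text
t: 10.72
ee_pos: [553.6, -299.7, 69.4]
orientation: [-2.186, 0.07, 2.183]
ft_force: [-0.1, -0.7, -0.5]
width: 41.3
```

move_arm(
  rows=[
    [0,0,0,0,1],
    [0,0,0,0,1],
    [0,0,0,0,1],
    [0,0,0,0,1],
    [0,0,0,0,1],
  ],
)

```text
t: 11.35
ee_pos: [553.6, -299.7, 69.4]
orientation: [-2.186, 0.07, 2.183]
ft_force: [0.3, 0.7, -0.6]
width: 13.7
```

```bash
python3 - <<'E'
from h import *
o=ctrl.get_obs();print(o["ee_pos"],yaw(o),o["ft_force"],o["width"])
cv2.imwrite("pics/w5.png",np.clip(get_image("wrist")*1.8,0,255).astype(np.uint8))
E
```

```text
[ 553.59348577 -299.65249854   69.38719146] -1.639189456331289 [ 0.27796302  0.73003594 -0.59405271] 13.731672985765725
```

View pics/w5.png

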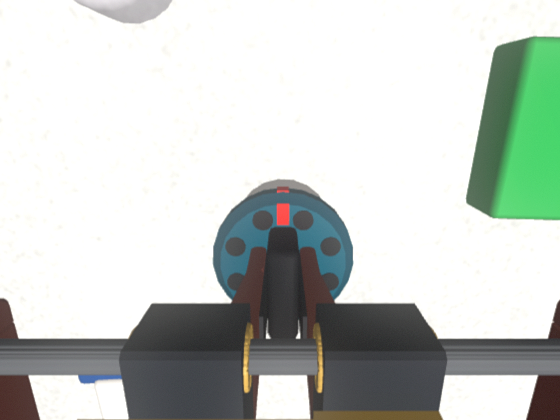

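move_arm(
  rows=[
    [0,0,20,0,1],
    [0,0,50,0,1],
    [0,0,90,0,1],
    [0,10,120,0,1],
    [4,60,120,-0.06,1],
    [8,110,120,-0.12,1],
    [12,160,120,-0.18,1],
    [16,210,120,-0.24,1],
    [20,260,120,-0.296,1],
    [22.3,300,120,-0.296,1],
    [22.3,300,120,-0.296,1],
    [22.3,300,120,-0.296,1],
  ],
)

```text
t: 12.9
ee_pos: [575.9, 0.1, 190.1]
orientation: [-2.024, 0.368, 2.019]
ft_force: [-0.5, -0.5, -2.6]
width: 14.0
```

```bash
python3 - <<'E'
from h import *
o=ctrl.get_obs();print(o["ee_pos"],yaw(o),o["ft_force"],o["moment"],o["width"],o["qvel"].round(2))
for n in ("wrist","scene","top"): cv2.imwrite(f"pics/{n}6.png",np.clip(get_image(n)*1.6,0,255).astype(np.uint8))
im=cv2.imread("pics/wrist6.png")[170:330,190:380];cv2.imwrite("pics/w6c.png",cv2.resize(im,None,fx=4,fy=4,interpolation=cv2.INTER_CUBIC))
im=cv2.imread("pics/scene6.png")[120:280,240:400];cv2.imwrite("pics/s6c.png",cv2.resize(im,None,fx=3.7,fy=3.7,interpolation=cv2.INTER_CUBIC))
import pickle;pickle.dump(o,open("o6.pkl","wb"))
E
```

```text
[5.75869538e+02 1.31625015e-01 1.90054005e+02] -1.9345933449255872 [-0.50329028 -0.47106761 -2.61672555] [0.02858983 0.02039915 0.00210909] 14.031343730268153 [-0.02  0.    0.    0.   -0.    0.  ]
```

View pics/w6c.png

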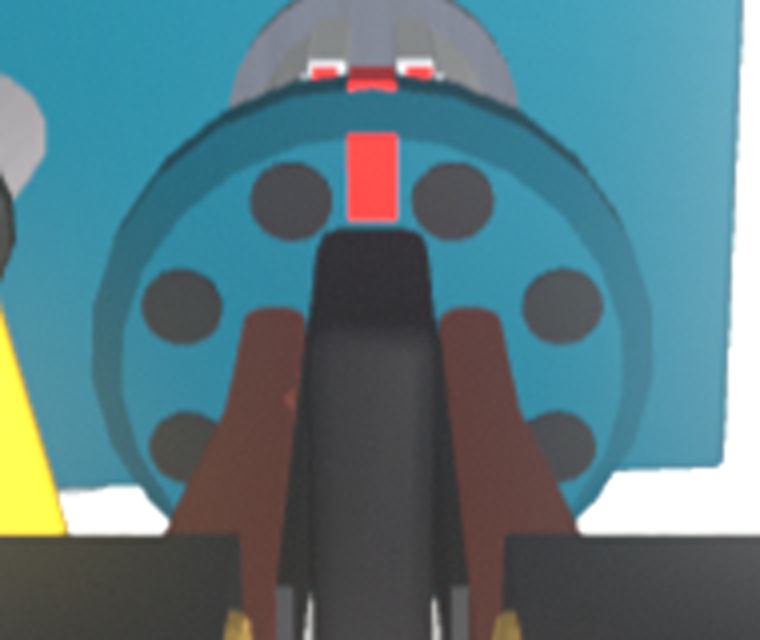

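View pics/s6c.png

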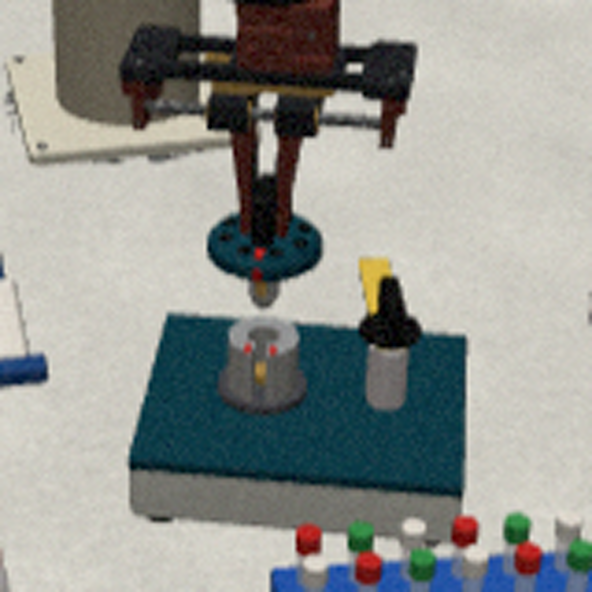

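```bash
python3 - <<'E'
from h import *
from scipy.optimize import least_squares
import pickle;o=pickle.load(open("o6.pkl","rb"))
P=np.array([p2w("wrist",*px(c,(190,170),4),185.7,o)[:2] for c in [(291,201),(452,201),(181,307),(563,307)]])
A=np.c_[2*P,np.ones(4)];s=np.linalg.lstsq(A,(P**2).sum(1),rcond=None)[0];print(s[:2],np.sqrt(s[2]+s[:2]@s[:2]))
q=least_squares(lambda c:np.hypot(*(P-c).T)-26.5,s[:2]);print(q.x,q.fun)
print(o["ee_pos"])
E
```

```text
[5.74721718e+02 3.69228374e-01] 26.83182802575902
[5.75126221e+02 2.16154944e-01] [-0.05841073 -0.07695276  0.16563977  0.17327412]
[5.75869538e+02 1.31625015e-01 1.90054005e+02]
```

move_arm(
  rows=[
    [0.6,0.2,-10,0,1],
    [0.6,0.2,-20,0,1],
    [0.6,0.2,-27,0,1],
    [0.6,0.2,-32,0,1],
    [0.6,0.2,-36,0,1],
    [0.6,0.2,-38,0,1],
    [0.6,0.2,-38,0,1],
  ],
)

```text
t: 13.92
ee_pos: [576.3, -0.4, 151.5]
orientation: [-2.022, 0.369, 2.019]
ft_force: [-0.4, 1.1, -3.5]
width: 14.1
```

```bash
python3 - <<'E'
from h import *
o=ctrl.get_obs();print(o["ee_pos"],yaw(o),o["ft_force"],o["moment"],o["width"])
E
```

```text
[ 5.76298570e+02 -4.14991077e-01  1.51547462e+02] -1.9365023863354311 [-0.42281281  1.14271859 -3.51479925] [ 0.27976069  0.09961732 -0.07524521] 14.14906305629917
```

move_arm(
  rows=[
    [0,0.3,-2,0,1],
    [0,0.3,-4,0,1],
    [0,0.3,-6,0,1],
    [0,0.3,-8,0,1],
    [0,0.3,-8,0,1],
  ],
)

```text
t: 14.55
ee_pos: [576.3, -0.1, 143.3]
orientation: [-2.022, 0.369, 2.019]
ft_force: [0.7, 0.3, -3.5]
width: 13.9
```

```bash
python3 - <<'E'
from h import *
o=ctrl.get_obs();print(o["ee_pos"],yaw(o),o["ft_force"],o["moment"],o["width"])
E
```

```text
[ 5.76278113e+02 -1.32030486e-01  1.43340820e+02] -1.9364933716745945 [ 0.73579643  0.31650842 -3.48227866] [ 0.08329407  0.07129397 -0.00154243] 13.85634370482243
```

move_arm(
  rows=[
    [0,0,-3,0,1],
    [0,0,-6,0,1],
    [0,0,-8,0,1],
    [0,0,-10,0,1],
    [0,0,-12,0,1],
    [0,0,-13,0,1],
    [0,0,-13,0,1],
  ],
)

```text
t: 15.42
ee_pos: [576.4, -0.1, 130.8]
orientation: [-2.022, 0.369, 2.018]
ft_force: [-2.8, 0.8, 5.3]
width: 14.0
```

```bash
python3 - <<'E'
from h import *
o=ctrl.get_obs();print(o["ee_pos"],yaw(o),o["ft_force"],o["moment"],o["width"])
E
```

```text
[ 5.76392730e+02 -1.11920633e-01  1.30751320e+02] -1.9364866271489687 [-2.81824687  0.77066948  5.33301525] [ 0.21068776  0.64940789 -0.03012969] 14.039958123524078
```

move_arm(
  rows=[
    [0,0,-1.0,0,1],
    [0,0,-1.6,0,1],
    [0,0,-2.2,0,1],
    [0,0,-2.2,0,1],
  ],
)

```text
t: 15.92
ee_pos: [576.4, -0.1, 129.3]
orientation: [-2.022, 0.369, 2.018]
ft_force: [-3.4, 0.1, 8.8]
width: 13.9
```

```bash
python3 - <<'E'
from h import *
o=ctrl.get_obs();print(o["ee_pos"],yaw(o),o["ft_force"],o["moment"],o["width"])
E
```

```text
[ 5.76449772e+02 -1.05994666e-01  1.29323974e+02] -1.936514092071496 [-3.41211516  0.10066171  8.76361778] [ 0.11180787  0.89882849 -0.00286821] 13.851023972077254
```

move_arm(
  rows=[
    [0,0,-1.0,0,1],
    [0,0,-2.0,0,1],
    [0,0,-3.0,0,1],
    [0,0,-3.0,0,1],
    [0,0,-3.0,0,1],
  ],
)

```text
t: 16.55
ee_pos: [576.9, -0.1, 129.2]
orientation: [-2.024, 0.369, 2.017]
ft_force: [-9.9, 0.1, 25.8]
width: 14.0
```

```bash
python3 - <<'E'
from h import *
o=ctrl.get_obs();print(o["ee_pos"],yaw(o),o["ft_force"],o["moment"],o["width"])
for n in ("wrist","scene"): cv2.imwrite(f"pics/{n}7.png",np.clip(get_image(n)*1.6,0,255).astype(np.uint8))
im=cv2.imread("pics/scene7.png")[160:260,250:390];cv2.imwrite("pics/s7c.png",cv2.resize(im,None,fx=5.5,fy=5.5,interpolation=cv2.INTER_CUBIC))
E
```

```text
[ 5.76853135e+02 -1.27829188e-01  1.29166752e+02] -1.936272565060121 [-9.89708995  0.06711806 25.83128399] [-0.03795392  2.04508012 -0.03848891] 13.954617700714028
```

View pics/s7c.png

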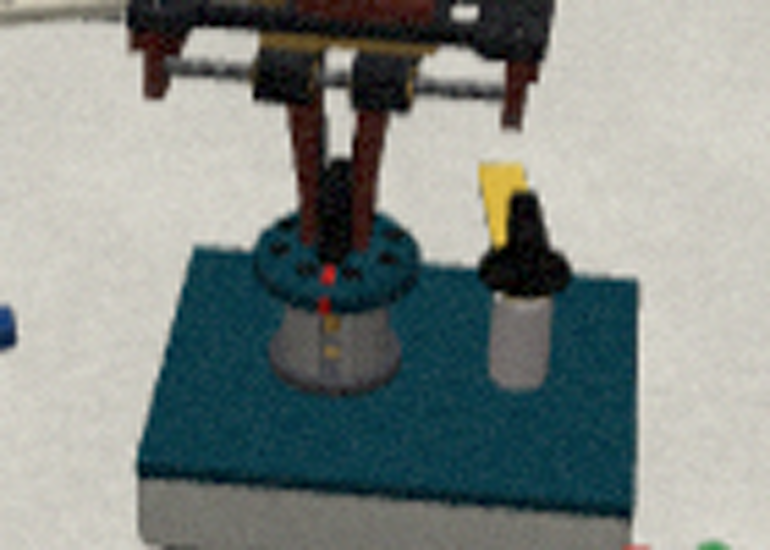

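View pics/wrist7.png

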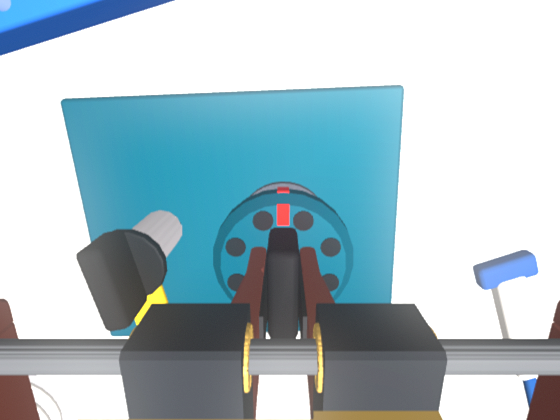

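move_arm(
  rows=[
    [-0.5,0,-1.4,0,1],
    [-0.5,0,-1.4,0,1],
    [-0.5,0,-1.4,0,1],
  ],
)

```text
t: 17.02
ee_pos: [576.7, -0.2, 129.3]
orientation: [-2.025, 0.369, 2.016]
ft_force: [-4.3, 0.9, 13.3]
width: 13.9
```

```bash
python3 - <<'E'
from h import *
o=ctrl.get_obs();print(o["ee_pos"],yaw(o),o["ft_force"],o["moment"],o["width"]);M=R.from_rotvec(o["orientation"]).as_matrix();print(M[:,0])
E
```

```text
[ 5.76707164e+02 -1.75588028e-01  1.29250137e+02] -1.9361028113789909 [-4.28642191  0.93642573 13.30377734] [ 0.07633578  1.16078453 -0.00488695] 13.863474503048849
[ 0.00496406  0.0033207  -0.99998217]
```

```bash
python3 - <<'E'
from h import *
print(ctrl.close_job())
o=ctrl.get_obs();print(o["t"],o["ee_pos"],o["ft_force"])
E
```

```text
the job is handed in; nothing more can be done
None
the job is handed in; nothing more can be done
```

The rotor is fully home on the hub, and I handed the job in at about 17 s, still gripping and pressing it down. No verdict was reported.

- **Latch:** I turned the knob clockwise by 1.37 rad. From the camera picture and the wrist angle, the latch reads about 1.39–1.41 rad, above the 1.2 needed. The yellow arm is well clear of the hub.
- **Fitting the rotor:** I lifted it by its handle and turned it to the slot direction seen by the wrist camera (about -0.364 rad). The key entered without any searching or resistance.
- **Home position:** Under the spring, the rotor came to a hard stop at TCP z = 129.2–129.3 mm, against 129.4 mm expected for flush. Going from 26 N to 13 N of push moved it by less than 0.1 mm.
- **Final state:** I left it at 13 N of push; about 6 N is needed to hold it down. The opening reads 13.9 mm on the 14 mm handle. A side force of about 4 N in -x remained, and tool tilt was about 0.006 rad.
- **Other things on the bench:** I touched none of them, but I took no final overview picture to confirm that.

The top and scene cameras disagreed by up to 7 mm on where the drive unit is, so I used the wrist camera for all the final positions.

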